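# Gauge the two curved edges of a heat sink with radius leaves

## Task

On the blue mat a finned aluminium heat sink is held fast; check its two curved edges with the steel radius leaves that lie around it. First take the larger leaf with the hollow (concave) edge and push it against the heat sink's half-round end straight along the heat sink's length until it touches and sits centred on the curve; then take the larger leaf with the round (convex) head and push it into the hollow in the long side, straight in from that side, in the same way. Leave both leaves lying flat on the mat, fitted against their curves.

Things in the scene. Friction and masses are not known exactly. Their poses are not given: they have to be found in the camera images.
- plate: Fixed aluminium heat sink on the mat (mat top at z = 2 mm): base 14 mm thick, x -36 to 36, y -150 to 0 mm, plus a half-round end of radius 36 towards +y (foremost at y = +36). Origin: centre of that half-round end, underside; z up. Fins on it (y -22 to -140) are 30 high; a holder bar along its +x side is 31 high and reaches x = 59. Hollow in its -x side: see bay.
- bay (a point): Arc centre of the hollow in the heat sink's -x side, underside level, at x -49, y -80 mm in its frame (13 mm outside the straight side). Radius 26 mm, 45 wide at the mouth, 13 deep, open towards the heat sink's -x. Axes as the heat sink's.
- leaf_hollow: Loose 10 mm steel plate, 150 g: the larger concave leaf, radius 36 mm (the smaller: 20). Upright grip fin 40 mm long (x), 14 thick (y), top 52 above the underside, centre at x = -84. Origin: centre of the concave arc, in the air before the edge, underside level; x from grip to arc, z up. Leaf: x -26 to -110, 71 wide. Fitted: origin at the heat sink's origin, x along its -y.
- leaf_round: Loose 10 mm steel plate, 150 g: the larger convex leaf, a round head of radius 26 mm (the smaller: 15), shank 26 wide. Upright grip fin 40 mm long (x), 14 thick (y), top 52 above the underside, centre at x = -62. Origin: centre of the head, underside; x from grip to head, z up. Leaf: x +26 to -88. Fitted: origin at bay, x along the heat sink's +x.
Things that resemble listed ones, but are neither listed nor needed, are in the scene too. What is shaped like the leaf_hollow but purple or turquoise is not meant.

How it is judged:
By the outcome, as a careful person would: the job done as asked, in the order asked, and still so for the second after the job is handed in, with the robot touching nothing.
It also fails if it takes over 64 s, if anything falls off the work surface, if the arm or the gripper's body presses on something with over 40 N, if the wrist force passes 120 N, or if a joint passes its speed limit or range.

## Robot

A 7-joint arm with a two-finger parallel gripper is mounted at the origin on the work surface. World frame = base frame: x ahead of the robot, y to its left, z up, the work surface at z = 0. Lengths are in m, angles in rad, forces in N, time in s.
With the tool pointing down it reaches from about 0.425 to 0.875 m from the base axis. Payload 9.9 kg.
Tool frame: the origin (TCP) lies midway between the tips of the shut fingers; the grasp point (between the pads) lies 19 mm behind it (ctrl.hold_point_z is the x of the grasp point in the tool frame, in m); x points along the fingers, y is the direction in which the jaws open and shut, and the axes are right-handed (so a half turn about x gives the same grasp; the last joint's range is limited). The gripper opens to 85 mm and grips with 20 to 120 N. Pads are 22 mm wide; open, the fingers measure 114 mm over their backs; the gripper's body (76 mm by 85 mm) begins 54 mm behind the grasp point. The pads swing forward as they close: fully open they stand 13 mm farther back than shut.
Start: joints at [-1.258, 0.576, 0.025, 1.437, -0.015, 1.129, -0.057], TCP at [0.261, 0.623, 0.231] pointing down, gripper open.
Joint ranges: [-2.76, 2.76], [-0.34, 2.15], [-1.52, 1.57], [0.19, 2.46], [-1.09, 4.23], [0.17, 1.99], [-2.82, 2.82]. Speed limits (rad/s): [2.22, 2.22, 3.01, 3.01, 3.14, 3.14, 3.14].

## Interface

Orientations are given as [roll, pitch, yaw] about the fixed x, y, z axes, in that order (R = Rz(yaw) Ry(pitch) Rx(roll)).
In Python, from workcell import readout, imaging, order, finder, ctrl gives the robot as it stands.
- The arm moves only by the tool play_rows, never from a script. Its argument "steps" is one flat list of numbers, 7 for each row, row after row: the turn, a rotation vector about the tool's x, y, z in rad, then the shift along the tool's x, y, z in cm, then the finger opening in cm, from 0 to 8.54. In form: [wx, wy, wz, dx, dy, dz, hand, wx, wy, wz, dx, dy, dz, hand, ...]. A call has 1 to 12 rows; each row is the pose to reach, as a shift and turn from the pose commanded when the call began, along the tool's axes at that moment; what a row does not reach only later rows make up. A row lasts 1/12 s, in which the tool goes at most 41.7 mm and 7.16 degrees, less where a joint would pass 70% of its speed; a pose out of reach is approached as far as the arm can. A call with a gripper value outside its range is refused whole. The fingers move at their own pace and stop on an object; "squeeze" is the grip in N (left out, the last holds). Time passes only in rows, so rows that repeat a pose let the fingers close. It gives the time, the measured TCP pose, the force and the opening at its end, in the units of the state.
- readout.get_obs(): the state, without advancing time (a new reading comes with each control period).
- imaging.get_image(name): name is "scene" or "top" or "wrist"; returns the picture (384x512x3 uint8, red, green, blue); there is no depth.
- imaging.calibration(name): a dict with "fx", "fy", "cx", "cy" (pixels), "rvec" (rotation vector, rad) and "tvec" (3), from world to camera coordinates, as OpenCV has them; the wrist camera has in their place "T_tool_cam" (4x4, takes a point from camera to tool coordinates, whose origin is the TCP and whose axes are the tool frame's). Camera axes: x right, y down, z forward; pixel columns grow to the right and rows downward; lengths in m; the calibration is good to about 2 mm. A picture is of the moment at which its call begins: read the wrist's pose just before it. calibration takes no time and is no camera call.
- order.close_job(): hands the job in, once; it reports no verdict.
Trained networks look in the newest picture that a camera, given by its name, has taken for a name from the list of things; names that differ only in an ending like _2 or _b are one class to them, and where a whole thing is asked for, a point or a joint stands for the part that bears it (a point fixed in the world has none). Each returns a list of dicts, best first, with "p" (0 to 1); they miss things now and then, are a little off and sometimes report something else, mostly with a low value. They report only what shows in the picture. A call takes as long as a camera call. They do not tell look-alikes from the thing itself.
- finder.cut_out(camera, target): "mask" (384x512 bool, what is visible of it).
- finder.mark_of(camera, target): "centre" ([x, y, z] in m, in world coordinates, good to about 4 mm: a listed point, or the origin of a listed thing).
The state is a dict: "t": time; "joints": joint angles; "dq": joint speeds; "effort": joint torques, N m; "position": TCP position; "eef_rot": TCP orientation; "wrist_force": force on the tool from outside, world axes, zero at the start; "torque": the same for the moment, N m; "opening": finger opening in m.
Only numpy, scipy, OpenCV 4.12 (cv2) and the standard library are available. Lean on these libraries where they do the work, as an engineer would, in place of code of your own. Each camera call takes 0.05 s, during which the arm holds its last target.

## Working session

There is one attempt and no reset: what is moved stays moved. The work goes in short steps, Python scripts to look and compute and a tool call to move; the robot and the scene stay as the last step left them, time stands still between calls to the robot, and variables do not carry over. Pictures are saved under pics/ and viewed, and the job is handed in when it is done.

Besides the shell and the picture viewer there is one more tool, called after "Request:" as name(argument=value, ...), one argument or row to a line, values as JSON. play_rows: Moves the arm, as the interface text tells. Its arguments: {"type":"object","properties":{"steps":{"type":"array"},"squeeze":{"type":"number"}},"required":["steps"]}

```bash
mkdir -p pics; ls; python3 - <<'E'
from workcell import readout, imaging, order, finder, ctrl
import cv2
print(readout.get_obs()); print(ctrl.hold_point_z)
for n in ["scene","top"]:
    im=imaging.get_image(n); cv2.imwrite(f"pics/{n}0.png",im[:,:,::-1]); print(n,imaging.calibration(n))
    for t in ["plate","bay","leaf_hollow","leaf_round"]:
        try: print(t,[(r['p'],r['centre']) for r in finder.mark_of(n,t)])
        except Exception as e: print(t,e)
print(imaging.calibration("wrist"))
E
```

```text
pics
{'t': 0.0, 'joints': array([-1.25779977,  0.57657361,  0.02484788,  1.43788514, -0.01499145,
        1.12901427, -0.05649634]), 'dq': array([-5.35386062e-05, -7.57756802e-04,  1.77583101e-06,  9.86088253e-04,
        1.93098116e-03,  8.66161650e-04, -2.87691012e-04]), 'effort': array([-2.84361216e-03, -7.65755439e+01,  2.24946432e+00, -2.85977340e+01,
        1.52136292e-02,  1.25380847e-02, -2.75604094e-05]), 'position': array([0.26069026, 0.62214219, 0.23042293]), 'eef_rot': array([-1.51205469,  1.56910063, -1.90881271]), 'wrist_force': array([-0.13029022, -0.29294139, -1.39877426]), 'torque': array([-0.02850811, -0.01335035, -0.00864391]), 'opening': 0.08541389688696005}
-0.0187
scene {'fx': 440.0528520167399, 'fy': 440.0528520167399, 'cx': 252.3824296891467, 'cy': 188.48813000907586, 'rvec': array([ 2.29135875,  1.06249433, -0.34309729]), 'tvec': array([-0.23973667, -0.30144287,  1.60230662])}
plate [(0.77, [0.6403, 0.002, 0.0058])]
bay [(0.86, [0.5737, -0.0666, 0.0002]), (0.64, [0.504, -0.2813, -0.0027])]
leaf_hollow [(0.93, [0.2742, -0.5408, 0.0014]), (0.92, [0.6771, -0.32
[... 451 characters left out ...]
4, 0.0])]
leaf_hollow [(0.67, [0.6784, -0.3229, 0.0001]), (0.66, [0.505, 0.1732, 0.0032]), (0.63, [0.2824, -0.5407, -0.0021]), (0.52, [0.3375, -0.2222, -0.0]), (0.21, [0.5056, -0.2818, 0.0048])]
leaf_round [(0.94, [0.5042, -0.2833, -0.001])]
{'fx': 286.6900540807721, 'fy': 286.6900540807721, 'cx': 258.89448334861385, 'cy': 192.63383013131852, 'T_tool_cam': array([[ 8.64511017e-04, -2.70800957e-01,  9.62634975e-01,
        -1.42443382e-01],
       [ 9.99999423e-01,  8.48103093e-04, -6.59485066e-04,
        -6.73608275e-04],
       [-6.37824513e-04,  9.62634989e-01,  2.70801534e-01,
        -6.78725269e-02],
       [ 0.00000000e+00,  0.00000000e+00,  0.00000000e+00,
         1.00000000e+00]])}
```

View pics/scene0.png

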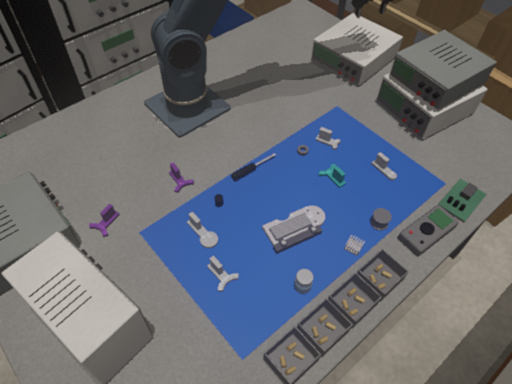

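View pics/top0.png

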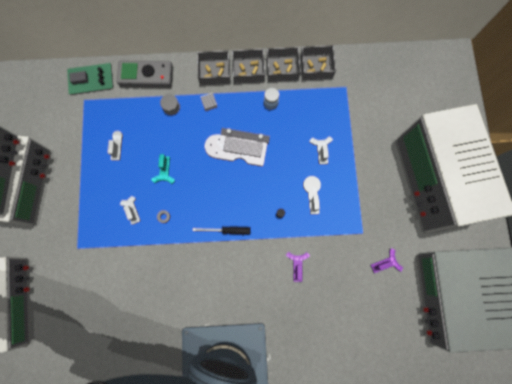

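```bash
python3 - <<'E'
import cv2,numpy as np
t=cv2.imread("pics/top0.png"); s=cv2.imread("pics/scene0.png")
def c(im,u,v,w=36):return cv2.resize(im[v-w:v+w,u-w:u+w],(380,290*380//290//1),interpolation=cv2.INTER_CUBIC)[:290*2]
a=[cv2.resize(t[v-36:v+36,u-36:u+36],(260,260),interpolation=cv2.INTER_CUBIC) for u,v in [(321,150),(130,209),(313,193),(115,145),(238,148)]]
a.append(cv2.resize(s[180:280,180:280],(260,260),interpolation=cv2.INTER_CUBIC))
cv2.imwrite("pics/crops.png",np.vstack([np.hstack(a[:3]),np.hstack(a[3:])]))
E
```

```text
(no output)
```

View pics/crops.png

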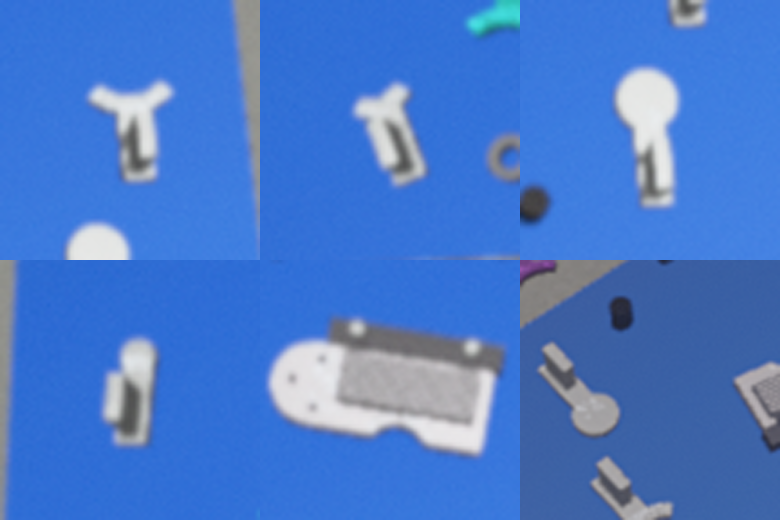

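```bash
cat > h.py <<'E'
from workcell import readout, imaging, order, finder, ctrl
import numpy as np, cv2
from scipy.spatial.transform import Rotation as Ro
def pose():
    o=readout.get_obs(); return Ro.from_euler('xyz',o['eef_rot']).as_matrix(), np.array(o['position']), o
def down(psi): # psi: direction of jaws (tool y), rad
    c,s=np.cos(psi),np.sin(psi)
    return np.array([[0,c,s],[0,s,-c],[-1,0,0]],float)
def rel(p,psi):
    R,P,o=pose(); Rt=down(psi)
    w=Ro.from_matrix(R.T@Rt).as_rotvec(); d=R.T@(np.array(p)-P)*100
    print("t",round(o['t'],2),"w",w.round(4),"d cm",d.round(3),"ang",np.degrees(np.linalg.norm(w)).round(1)); return w,d
def show():
    R,P,o=pose(); print("t",round(o['t'],2),"P",P.round(4),"psi deg",np.degrees(np.arctan2(R[1,1],R[0,1])).round(2),"xax",R[:,0].round(4),"F",o['wrist_force'].round(1),"open",round(o['opening'],4),"q",o['joints'].round(2))
def cam(name):
    k=imaging.calibration(name); K=np.array([[k['fx'],0,k['cx']],[0,k['fy'],k['cy']],[0,0,1]])
    if 'rvec' in k:
        Rc=cv2.Rodrigues(k['rvec'])[0]; return K,Rc,np.array(k['tvec'])
    R,P,_=pose(); T=np.eye(4);T[:3,:3]=R;T[:3,3]=P
    M=np.linalg.inv(T@k['T_tool_cam']); return K,M[:3,:3],M[:3,3]
def proj(C,X):
    K,R,t=C; x=(np.atleast_2d(X)@R.T+t)@K.T; return x[:,:2]/x[:,2:]
def back(C,uv,z):
    K,R,t=C; uv=np.atleast_2d(uv).astype(float)
    d=np.c_[uv,np.ones(len(uv))]@np.linalg.inv(K).T@R; o=-R.T@t
    return o+d*((z-o[2])/d[:,2])[:,None]
E
python3 - <<'E'
from h import *
show()
print(np.degrees(pose()[0]@[0,0,0]))
for psi in (0,90,180): rel([0.6,-0.03,0.25],np.radians(psi))
E
```

```text
t 0.5 P [0.2609 0.6225 0.2313] psi deg 67.26 xax [-0. -0. -1.] F [ 0.6  0.4 -0.3] open 0.0854 q [-1.26  0.58  0.02  1.44 -0.01  1.13 -0.06]
[0. 0. 0.]
t 0.5 w [1.1739 0.     0.    ] d cm [ -1.871 -47.075  56.498] ang 67.3
t 0.5 w [-0.3969  0.      0.    ] d cm [ -1.871 -47.075  56.498] ang 22.7
t 0.5 w [-1.9676 -0.      0.    ] d cm [ -1.871 -47.075  56.498] ang 112.7
```

```bash
python3 - <<'E'
from h import *
rel([0.54,-0.04,0.22],np.radians(90))
E
```

```text
t 0.5 w [-0.3969  0.      0.    ] d cm [  1.129 -50.317  51.35 ] ang 22.7
```

Request:
play_rows(
  steps=[-0.397,0,0,1.1,-50.3,51.3,5,-0.397,0,0,1.1,-50.3,51.3,5,-0.397,0,0,1.1,-50.3,51.3,5,-0.397,0,0,1.1,-50.3,51.3,5,-0.397,0,0,1.1,-50.3,51.3,5,-0.397,0,0,1.1,-50.3,51.3,5,-0.397,0,0,1.1,-50.3,51.3,5,-0.397,0,0,1.1,-50.3,51.3,5,-0.397,0,0,1.1,-50.3,51.3,5,-0.397,0,0,1.1,-50.3,51.3,5,-0.397,0,0,1.1,-50.3,51.3,5,-0.397,0,0,1.1,-50.3,51.3,5],
)

```text
t: 1.5
position: [0.4553, 0.1599, 0.224]
eef_rot: [0.446, 1.57, 0.446]
wrist_force: [1.9, 0.9, 0.1]
opening: 0.05
```

```bash
python3 - <<'E'
from h import *
show(); rel([0.54,-0.04,0.22],np.radians(90))
E
```

```text
t 1.5 P [0.4553 0.1599 0.224 ] psi deg 90.02 xax [ 9.e-04  4.e-04 -1.e+00] F [1.9 0.9 0.1] open 0.05 q [-0.44  0.3   0.01  1.94 -0.    0.9   1.14]
t 1.5 w [ 0.0004  0.0009 -0.0004] d cm [  0.403 -19.994   8.458] ang 0.1
```

Request:
play_rows(
  steps=[0,0,0,0,-19,8.5,5,0,0,0,0,-19,8.5,5,0,0,0,0,-19,8.5,5,0,0,0,0,-19,8.5,5,0,0,0,0,-19,8.5,5,0,0,0,0,-19,8.5,5,0,0,0,0,-19,8.5,5,0,0,0,0,-19,8.5,5],
)

```text
t: 2.17
position: [0.5397, -0.0279, 0.2235]
eef_rot: [2.259, 1.57, 2.258]
wrist_force: [0.8, 0.3, -0.1]
opening: 0.0502
```

```bash
python3 - <<'E'
from h import *
show(); C=cam("wrist"); im=imaging.get_image("wrist"); np.savez("w1.npz",im=im,K=C[0],R=C[1],t=C[2]); cv2.imwrite("pics/w1.png",im[:,:,::-1])
for t in ["plate","bay"]: print(t,[(r['p'],r['centre']) for r in finder.mark_of("wrist",t)])
E
```

```text
t 2.17 P [ 0.5397 -0.0279  0.2235] psi deg 89.98 xax [-4.e-04  5.e-04 -1.e+00] F [ 0.8  0.3 -0.1] open 0.0502 q [-0.08  0.38  0.07  1.81 -0.03  0.95  1.57]
plate [(0.7, [0.6423, -0.0015, 0.0057])]
bay []
```

View pics/w1.png

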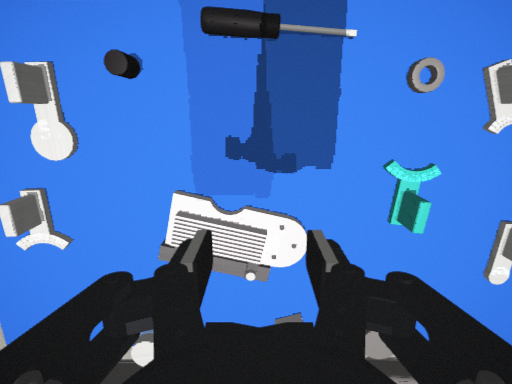

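```bash
cat > fit.py <<'E'
from h import *
from scipy.optimize import minimize
MZ=0.002
def arc(cx,cy,r,a0,a1,n=40):
    a=np.radians(np.linspace(a0,a1,n)); return np.c_[cx+r*np.cos(a),cy+r*np.sin(a)]
def plate_poly():
    h=np.degrees(np.arcsin(22.5/26))
    a=arc(-49,-80,26,h,-h,30) ; a=a[np.abs(a[:,1]+80)<=22.6]
    return np.vstack([arc(0,0,36,0,180),a,[[-36,-150],[36,-150]]])/1000
def box(cx,cy,lx,ly): return np.array([[cx-lx/2,cy-ly/2],[cx+lx/2,cy-ly/2],[cx+lx/2,cy+ly/2],[cx-lx/2,cy+ly/2]])/1000
# models: list of (poly, z0, z1)
PLATE=[(plate_poly(),0,.014),(box(0,-81,62,118),.014,.044),(box(47.5,-75,23,150),0,.031)]
a=np.degrees(np.arcsin(13/26))
ROUND=[(np.vstack([arc(0,0,26,-150,150,60),[[-88,13],[-88,-13]]/np.array(1000)*1000])/1000,0,.010),(box(-62,0,40,14),.010,.052)]
FINH=[(box(-84,0,40,14),.010,.052)]
S=4
def render(C,model,x,y,th,shape=(384,512),S=S):
    m=np.zeros((shape[0]*S,shape[1]*S),np.uint8); c,s=np.cos(th),np.sin(th); R=np.array([[c,-s],[s,c]])
    for poly,z0,z1 in model:
        p=poly@R.T+[x,y]; n=len(p)
        b=proj(C,np.c_[p,np.full(n,MZ+z0)]); t=proj(C,np.c_[p,np.full(n,MZ+z1)])
        f=lambda q: np.round(((q+.5)*S-.5)*16).astype(np.int32)
        b,t=f(b),f(t)
        cv2.fillPoly(m,[t],255,shift=4)
        for i in range(n):
            j=(i+1)%n; cv2.fillPoly(m,[np.array([b[i],b[j],t[j],t[i]])],255,shift=4)
    return cv2.resize(m,(shape[1],shape[0]),interpolation=cv2.INTER_AREA)/255.
def softmask(im):
    f=im.astype(float); return np.clip(1-(f[...,2]-np.maximum(f[...,0],0)-25)/ (0.25*f[...,2]+20),0,1)
def fitm(C,model,mask,w,x0,step=(.004,.004,.05)):
    g=lambda v: (w*(render(C,model,*v)-mask)**2).sum()
    best=None
    for k in range(3):
        x0=np.array(x0); sim=np.vstack([x0]+[x0+np.eye(3)[i]*step[i]*(.5**k)*(-1)**k for i in range(3)])
        r=minimize(g,x0,method='Nelder-Mead',options=dict(initial_simplex=sim,xatol=1e-5,fatol=.01)); x0=r.x
    return r.x,r.fun
E
cat > /tmp/a.py <<'E'
import sys; sys.path.insert(0,'.')
from fit import *
d=np.load("w1.npz"); C=(d['K'],d['R'],d['t']); im=d['im']
print(im[215,295],im[200,200],im[150,100],im[120,280],im[202,240],im[215,100])
sat=(im[...,2].astype(int)-im[...,0])
print(sat[215,295],sat[120,280],sat[150,100])
m=(sat<im[...,2]*0.45).astype(float)
w=np.zeros(m.shape); w[175:236,150:312]=1; w[215:250,285:312]=1
v,f=fitm(C,PLATE,m,w,[.640,.002,np.radians(-13)]); print(v,np.degrees(v[2]),f)
r=render(C,PLATE,*v); o=im[:,:,::-1].copy(); e=(np.abs(cv2.Laplacian(r,cv2.CV_64F))>.5); o[e]=(0,0,255)
cv2.imwrite("pics/f1.png",cv2.resize(o[160:300,140:340],(800,560),interpolation=cv2.INTER_NEAREST))
E
python3 /tmp/a.py
```

```text
[ 60 132 243] [243 240 241] [ 59 129 241] [ 36  76 152] [ 58 129 243] [ 61 131 242]
183 116 182
[ 6.39263300e-01 -3.84396145e-04 -2.29597596e-01] -13.154973236003213 121.59664744329103
```

View pics/f1.png

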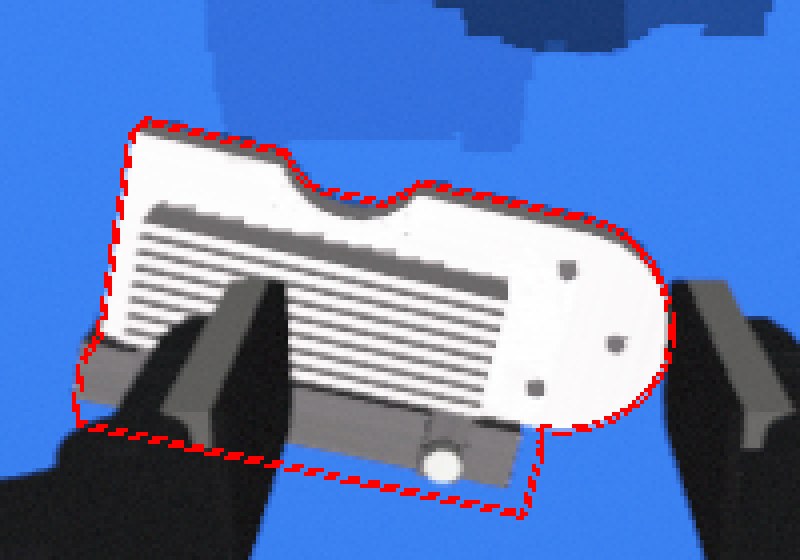

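```bash
python3 - <<'E'
from h import *
rel([0.62,-0.25,0.20],np.radians(90))
E
```

```text
t 2.32 w [ 0.0026 -0.0001 -0.0006] d cm [  2.359 -22.364   7.986] ang 0.2
```

Request:
play_rows(
  steps=[0,0,0,2.3,-22,8,5,0,0,0,2.3,-22,8,5,0,0,0,2.3,-22,8,5,0,0,0,2.3,-22,8,5,0,0,0,2.3,-22,8,5,0,0,0,2.3,-22,8,5,0,0,0,2.3,-22,8,5,0,0,0,2.3,-22,8,5],
)

```text
t: 2.98
position: [0.6199, -0.2488, 0.1999]
eef_rot: [3.107, 1.57, 3.106]
wrist_force: [0.6, 0.6, 0.4]
opening: 0.0501
```

```bash
python3 - <<'E'
from h import *
show(); C=cam("wrist"); im=imaging.get_image("wrist"); np.savez("w2.npz",im=im,K=C[0],R=C[1],t=C[2]); cv2.imwrite("pics/w2.png",im[:,:,::-1])
for t in ["leaf_hollow","leaf_round"]: print(t,[(r['p'],r['centre']) for r in finder.mark_of("wrist",t)])
E
```

```text
t 2.98 P [ 0.6199 -0.2488  0.1999] psi deg 89.94 xax [-9.e-04  0.e+00 -1.e+00] F [0.6 0.6 0.4] open 0.0501 q [ 0.26  0.59  0.09  1.5  -0.06  1.05  1.93]
leaf_hollow []
leaf_round [(0.63, [0.5038, -0.2822, 0.0038])]
```

View pics/w2.png

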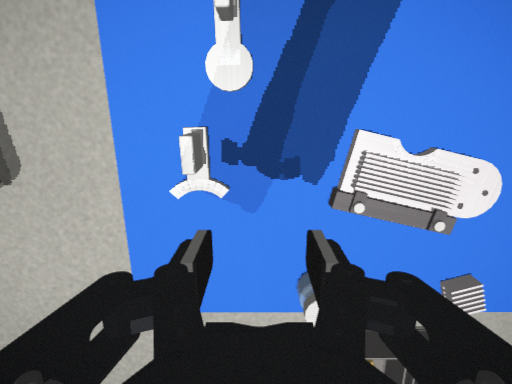

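```bash
cat >> fit.py <<'E'
_a=43.8
HOLLOW=[(np.vstack([arc(0,0,51,180-_a,180+_a),arc(0,0,36,180+_a,180-_a)])/1000,0,.010),(box(-77,0,66,26),0,.010)]+FINH
def nb(im):
    sat=(im[...,2].astype(int)-im[...,0]); return (sat<im[...,2]*0.45).astype(float)
def overlay(im,C,L,fn,crop,sc):
    o=im[:,:,::-1].copy(); u0,u1,v0,v1=crop
    o=cv2.resize(o[v0:v1,u0:u1],None,fx=sc,fy=sc,interpolation=cv2.INTER_NEAREST)
    for M,v in L:
        for S_ in [render(C,[q],*v,S=4) for q in M]:
            r=cv2.resize(S_[v0:v1,u0:u1],None,fx=sc,fy=sc,interpolation=cv2.INTER_LINEAR)
            cs,_=cv2.findContours((r>.5).astype(np.uint8),cv2.RETR_LIST,cv2.CHAIN_APPROX_NONE); cv2.drawContours(o,cs,-1,(0,0,255),1)
    cv2.imwrite(fn,o)
E
cat > /tmp/a.py <<'E'
import sys; sys.path.insert(0,'.')
from fit import *
d=np.load("w2.npz"); C=(d['K'],d['R'],d['t']); im=d['im']; m=nb(im)
w=np.zeros(m.shape); w[115:215,160:240]=1
vh,f=fitm(C,HOLLOW,m,w,[.677,-.322,0.05]); print("hollow",vh,np.degrees(vh[2]),f)
w=np.zeros(m.shape); w[15:100,195:265]=1
vr,f=fitm(C,ROUND,m,w,[.504,-.283,0.0]); print("round",vr,np.degrees(vr[2]),f)
w=np.zeros(m.shape); w[120:195,340:510]=1;w[120:225,455:510]=1
vp,f=fitm(C,PLATE,m,w,[.639,0,-.23]); print("plate",vp,np.degrees(vp[2]),f)
overlay(im,C,[(HOLLOW,vh),(ROUND,vr)],"pics/f2.png",(150,280,0,215),2.7)
d=np.load("w1.npz"); C=(d['K'],d['R'],d['t']); im=d['im']; m=nb(im)
w=np.zeros(m.shape); w[50:165,0:85]=1
vr,f=fitm(C,ROUND,m,w,[.504,-.283,0.0]); print("round w1",vr,np.degrees(vr[2]),f)
E
python3 /tmp/a.py
```

```text
hollow [ 0.67759793 -0.32129231  0.01691143] 0.968953350870489 48.94995770857362
round [ 0.5030179  -0.28210215  0.02158379] 1.2366603016087552 58.88648981161092
plate [ 6.39253215e-01 -4.91593829e-04 -2.32556866e-01] -13.324526906688735 210.13210303729338
round w1 [ 0.50377044 -0.2825327   0.00791308] 0.45338604172501307 132.24978085351788
```

View pics/f2.png

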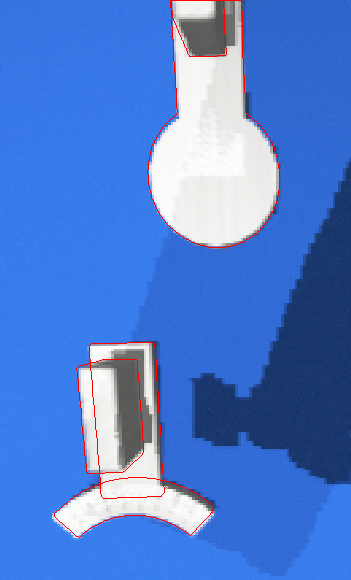

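```bash
python3 - <<'E'
from h import *
rel([.5936,-.3227,0.10],np.radians(91)); rel([.5936,-.3227,0.022],np.radians(91))
E
```

```text
t 3.13 w [-0.0146  0.0001 -0.0011] d cm [10.071 -7.691 -2.682] ang 0.8
t 3.13 w [-0.0146  0.0001 -0.0011] d cm [17.871 -7.7   -2.682] ang 0.8
```

```bash
python3 - <<'E'
from h import *
show()
imaging.get_image("wrist"); show(); imaging.get_image("wrist"); show()
E
```

```text
t 3.13 P [ 0.6202 -0.2458  0.2008] psi deg 90.17 xax [ 0.      0.0011 -1.    ] F [-0.4  0.6 -0.2] open 0.05 q [ 0.25  0.59  0.09  1.5  -0.06  1.05  1.93]
t 3.18 P [ 0.6202 -0.2459  0.201 ] psi deg 90.17 xax [ 4.e-04  8.e-04 -1.e+00] F [-0.1  0.1 -0.1] open 0.0501 q [ 0.25  0.59  0.09  1.5  -0.06  1.05  1.93]
t 3.23 P [ 0.6202 -0.2462  0.2011] psi deg 90.16 xax [ 4.e-04  6.e-04 -1.e+00] F [-0.9  0.9  1. ] open 0.0502 q [ 0.25  0.59  0.09  1.5  -0.06  1.05  1.93]
```

```bash
cat > /tmp/b.py <<'E'
import sys; sys.path.insert(0,'.')
from fit import *
C=cam("wrist"); im=imaging.get_image("wrist"); np.savez("w3.npz",im=im,K=C[0],R=C[1],t=C[2]); m=nb(im)
w=np.zeros(m.shape); w[115:215,160:240]=1
vh,f=fitm(C,HOLLOW,m,w,[.677,-.322,0.05]); print("hollow",vh,np.degrees(vh[2]),f)
w=np.zeros(m.shape); w[15:100,195:265]=1
vr,f=fitm(C,ROUND,m,w,[.504,-.283,0.0]); print("round",vr,np.degrees(vr[2]),f)
w=np.zeros(m.shape); w[120:195,340:510]=1;w[120:225,455:510]=1
vp,f=fitm(C,PLATE,m,w,[.639,0,-.23]); print("plate",vp,np.degrees(vp[2]),f)
c,s=np.cos(vh[2]),np.sin(vh[2]); print("fin",vh[:2]-.084*np.array([c,s]))
E
python3 /tmp/b.py
```

```text
hollow [ 0.67761861 -0.3210617   0.01728554] 0.9903885865256021 51.615332564398315
round [ 0.50300262 -0.28221111  0.02000456] 1.1461769847801049 52.98977316416763
plate [ 6.39244055e-01 -5.17510108e-04 -2.33139410e-01] -13.357904211383001 189.34076124567474
fin [ 0.59363116 -0.32251362]
```

Consistent (sub-mm). Go to the fin of the larger steel hollow leaf (px (197,165)).

Request:
play_rows(
  steps=[-0.0146,0,-0.001,10,-7.65,-2.66,4.5,-0.0146,0,-0.001,10,-7.65,-2.66,4.5,-0.0146,0,-0.001,10,-7.65,-2.66,4.5,-0.0146,0,-0.001,10,-7.65,-2.66,4.5,-0.0146,0,-0.001,10,-7.65,-2.66,4.5,-0.0146,0,-0.001,10,-7.65,-2.66,4.5],
)

```text
t: 3.78
position: [0.5939, -0.3238, 0.101]
eef_rot: [-0.73, 1.57, -0.714]
wrist_force: [-0.2, 0.7, -0.2]
opening: 0.0455
```

```bash
python3 - <<'E'
from h import *
show();imaging.get_image("wrist");imaging.get_image("wrist"); show(); rel([.5936,-.3225,0.022],np.radians(91))
E
```

```text
t 3.78 P [ 0.5939 -0.3238  0.101 ] psi deg 90.88 xax [ 5.e-04 -4.e-04 -1.e+00] F [-0.2  0.7 -0.2] open 0.0455 q [ 0.39  0.7   0.07  1.58 -0.06  0.86  2.07]
t 3.88 P [ 0.5951 -0.3232  0.1022] psi deg 90.97 xax [ 0.0026 -0.001  -1.    ] F [-0.3 -0.5  0.2] open 0.0452 q [ 0.39  0.7   0.07  1.58 -0.06  0.86  2.07]
t 3.88 w [-0.0004  0.0026  0.0011] d cm [ 8.017  0.079 -0.166] ang 0.2
```

Request:
play_rows(
  steps=[0,0,0,4,0.03,-0.05,4.5,0,0,0,7.9,0.03,-0.05,4.5,0,0,0,7.9,0.03,-0.05,4.5,0,0,0,7.9,0.03,-0.05,4.5,0,0,0,7.9,0.03,-0.05,0.5,0,0,0,7.9,0.03,-0.05,0.5,0,0,0,7.9,0.03,-0.05,0.5,0,0,0,7.9,0.03,-0.05,0.5,0,0,0,7.9,0.03,-0.05,0.5],
  squeeze=40,
)

```text
t: 4.63
position: [0.5946, -0.325, 0.0247]
eef_rot: [-0.569, 1.566, -0.554]
wrist_force: [0.2, 1.2, 6.7]
opening: 0.0132
```

```bash
python3 - <<'E'
from h import *
show();im=imaging.get_image("wrist");imaging.get_image("wrist"); show(); cv2.imwrite("pics/g1.png",im[:,:,::-1])
E
```

```text
t 4.63 P [ 0.5946 -0.325   0.0247] psi deg 90.86 xax [ 0.0043 -0.0026 -1.    ] F [0.2 1.2 6.7] open 0.0132 q [ 0.39  0.79  0.06  1.64 -0.07  0.71  2.07]
t 4.73 P [ 0.5946 -0.325   0.0247] psi deg 90.86 xax [ 0.0042 -0.0026 -1.    ] F [0.4 1.9 6.9] open 0.0136 q [ 0.39  0.79  0.06  1.64 -0.07  0.71  2.08]
```

View pics/g1.png

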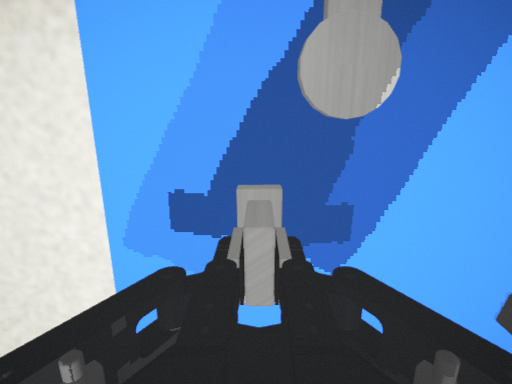

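```bash
python3 - <<'E'
from h import *
rel([.6655,.1104,0.14],np.radians(-13.3))
C=cam("top");C=cam("scene")
C=cam("top"); print(back(C,[[163,170],[166,155],[155,182],[172,182]],.012).round(3), back(C,[[164,157]],.054).round(3))
E
```

```text
t 4.73 w [ 1.8179  0.0054 -0.002 ] d cm [-11.615  43.394   7.789] ang 104.2
[[0.568 0.165 0.012]
 [0.615 0.155 0.012]
 [0.532 0.189 0.012]
 [0.529 0.138 0.012]] [[0.595 0.152 0.054]]
```

Request:
play_rows(
  steps=[0,0,0,-4,0,0,0.5,0,0,0,-8,0,0,0.5,0,0,0,-11.6,0,0,0.5,1.818,0.005,0,-11.6,43.4,7.8,0.5,1.818,0.005,0,-11.6,43.4,7.8,0.5,1.818,0.005,0,-11.6,43.4,7.8,0.5,1.818,0.005,0,-11.6,43.4,7.8,0.5,1.818,0.005,0,-11.6,43.4,7.8,0.5,1.818,0.005,0,-11.6,43.4,7.8,0.5,1.818,0.005,0,-11.6,43.4,7.8,0.5,1.818,0.005,0,-11.6,43.4,7.8,0.5,1.818,0.005,0,-11.6,43.4,7.8,0.5],
  squeeze=60,
)

```text
t: 5.73
position: [0.6542, 0.0481, 0.1392]
eef_rot: [2.781, 1.569, 1.665]
wrist_force: [1.3, -0.9, -1.8]
opening: 0.0135
```

```bash
python3 - <<'E'
from h import *
show(); rel([.6655,.1104,0.14],np.radians(-13.3))
E
```

```text
t 5.73 P [0.6542 0.0481 0.1392] psi deg 26.06 xax [-2.0e-04  1.7e-03 -1.0e+00] F [ 1.3 -0.9 -1.8] open 0.0135 q [-0.39  0.67  0.43  1.61 -0.33  0.93  0.61]
t 5.73 w [ 0.6869 -0.0017 -0.    ] d cm [-0.071  3.754 -5.095] ang 39.4
```

Request:
play_rows(
  steps=[0.67,0,0,0,3,-4,0.5,0.67,0,0,0,3,-4,0.5,0.67,0,0,0,3,-4,0.5,0.67,0,0,0,3,-4,0.5,0.67,0,0,0,3,-4,0.5,0.67,0,0,0,3,-4,0.5,0.67,0,0,0,3,-4,0.5,0.67,0,0,0,3,-4,0.5],
)

```text
t: 6.4
position: [0.663, 0.0953, 0.1384]
eef_rot: [-2.192, 1.569, 2.314]
wrist_force: [0.0, -0.2, -1.9]
opening: 0.0129
```

```bash
python3 - <<'E'
from h import *
imaging.get_image("wrist")
show(); rel([.6655,.1104,0.14],np.radians(-13.3))
rel([.6655,.1104,0.03],np.radians(-13.3))
C=cam("wrist"); im=imaging.get_image("wrist"); np.savez("w4.npz",im=im,K=C[0],R=C[1],t=C[2]); cv2.imwrite("pics/w4.png",im[:,:,::-1])
E
```

```text
t 6.45 P [0.663  0.0951 0.1382] psi deg -11.85 xax [-0.0015  0.0013 -1.    ] F [-0.1  0.1 -2.8] open 0.0132 q [-0.55  0.73  0.62  1.58 -0.49  0.99  0.01]
t 6.45 w [ 0.0252 -0.001   0.0017] d cm [-0.178 -0.066 -1.546] ang 1.5
t 6.45 w [ 0.0252 -0.001   0.0017] d cm [10.822 -0.047 -1.534] ang 1.5
```

View pics/w4.png

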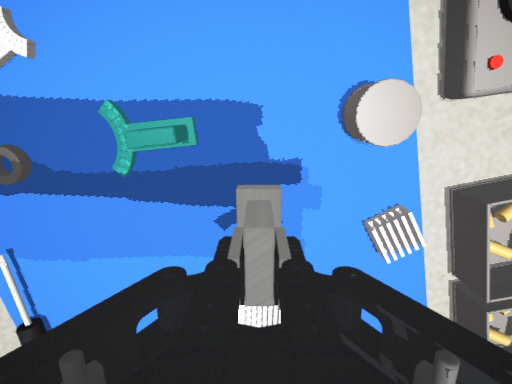

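```bash
python3 - <<'E'
from h import *
d=np.load("w4.npz"); C=(d['K'],d['R'],d['t']); im=d['im']
R,P,_=pose()
dz=P[2]-.0247
X=back(C,[[237,185],[280.5,185],[238,226]],.012+dz); print(((X-P)@R*1000).round(1))
Y=back(C,[[247,200],[273,200]],.054+dz); print(((Y-P)@R*1000).round(1))
o=im[170:330,200:320,::-1]; cv2.imwrite("pics/c4.png",cv2.resize(o,None,fx=4,fy=4,interpolation=cv2.INTER_NEAREST)[:600])
E
```

```text
[[ 12.7 -11.6 -28.6]
 [ 12.7  12.7 -28.6]
 [ 12.7 -11.5  -3.9]]
[[-29.3  -4.3 -32.8]
 [-29.3   6.5 -32.8]]
```

View pics/c4.png

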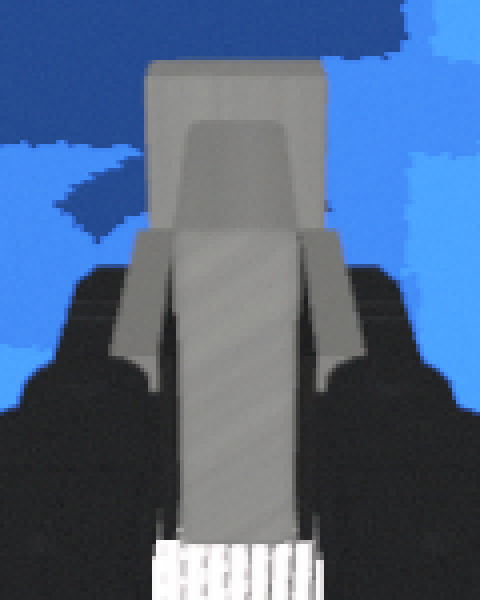

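```bash
python3 - <<'E'
from h import *
d=np.load("w4.npz"); C=(d['K'],d['R'],d['t']); R,P,_=pose(); dz=P[2]-.0247
for uv,z in [([237,188.7],.012),([280.7,188.7],.012),([243.5,227],.054),([274,227],.054),([244.7,305],.054),([274,305],.054)]:
    print(uv,((back(C,[uv],z+dz)-P)@R*1000).round(1))
E
```

```text
[237, 188.7] [[ 12.7 -11.7 -26.4]]
[280.7, 188.7] [[ 12.7  12.8 -26.5]]
[243.5, 227] [[-29.3  -5.9 -20.8]]
[274, 227] [[-29.3   7.1 -20.8]]
[244.7, 305] [[-29.3  -5.9  17.9]]
[274, 305] [[-29.3   7.6  17.9]]
```

```bash
python3 - <<'E'
from h import *
u=np.array([.23,.973])
p=np.array([.6393,-.0010])+.083*u; print(p)
q=p+.025*u
rel([*q,0.06],np.radians(-13.25)); rel([*q,0.026],np.radians(-13.25))
E
```

```text
[0.65839  0.079759]
t 6.5 w [ 0.0239 -0.0009  0.0019] d cm [ 7.804 -0.053 -0.909] ang 1.4
t 6.5 w [ 0.0239 -0.0009  0.0019] d cm [11.204 -0.046 -0.906] ang 1.4
```

Request:
play_rows(
  steps=[0.024,-0.001,0.002,3,-0.05,-0.9,0.5,0.024,-0.001,0.002,6,-0.05,-0.9,0.5,0.024,-0.001,0.002,8,-0.05,-0.9,0.5,0.024,-0.001,0.002,9.5,-0.05,-0.9,0.5,0.024,-0.001,0.002,10.5,-0.05,-0.9,0.5,0.024,-0.001,0.002,10.9,-0.05,-0.9,0.5,0.024,-0.001,0.002,11,-0.05,-0.9,0.5,0.024,-0.001,0.002,11,-0.05,-0.9,0.5,0.024,-0.001,0.002,11,-0.05,-0.9,0.5],
)

```text
t: 7.25
position: [0.6646, 0.1037, 0.0284]
eef_rot: [1.283, 1.57, -0.521]
wrist_force: [0.3, -0.0, -1.2]
opening: 0.013
```

```bash
python3 - <<'E'
from h import *
imaging.get_image("wrist"); show()
u=np.array([.23,.973])
p=np.array([.6393,-.0010])+.083*u
rel([*p,0.0247],np.radians(-13.25))
im=imaging.get_image("scene"); cv2.imwrite("pics/s4.png",cv2.resize(im[100:260,220:440,::-1],None,fx=3.6,fy=3.6,interpolation=cv2.INTER_CUBIC))
E
```

```text
t 7.3 P [0.6646 0.1038 0.0285] psi deg -13.37 xax [ 1.e-03 -6.e-04 -1.e+00] F [ 0.6  0.1 -1.4] open 0.0129 q [-0.53  0.86  0.54  1.66 -0.58  0.79  0.05]
t 7.3 w [-0.0021  0.0003 -0.0011] d cm [ 0.376 -0.05   2.479] ang 0.1
```

View pics/s4.png

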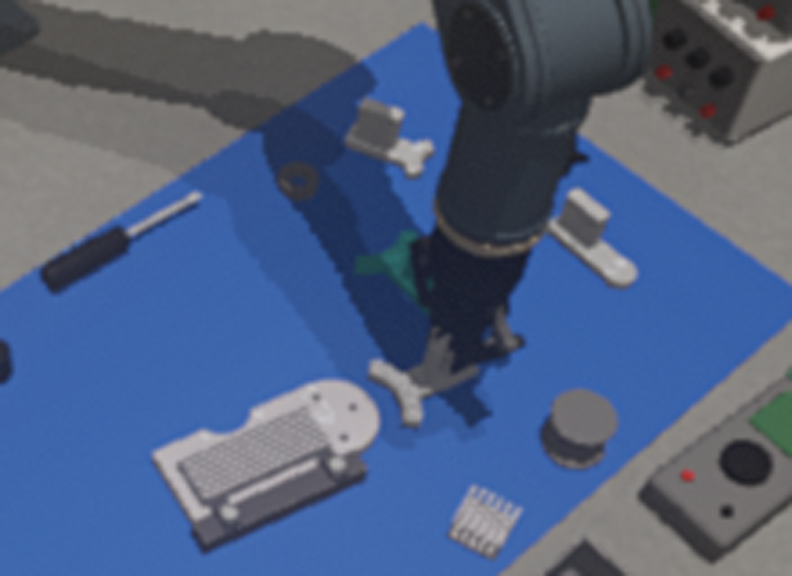

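Request:
play_rows(
  steps=[0,0,0,0.2,-0.05,0.5,0.5,0,0,0,0.35,-0.05,1,0.5,0,0,0,0.37,-0.05,1.4,0.5,0,0,0,0.37,-0.05,1.7,0.5,0,0,0,0.37,-0.05,1.9,0.5,0,0,0,0.37,-0.05,2.0,0.5,0,0,0,0.37,-0.05,2.0,0.5,0,0,0,0.37,-0.05,2.0,0.5],
)

```text
t: 8.02
position: [0.6597, 0.0842, 0.0248]
eef_rot: [1.559, 1.569, -0.245]
wrist_force: [0.9, 2.0, 7.3]
opening: 0.0129
```

```bash
python3 - <<'E'
from h import *
imaging.get_image("wrist"); show()
u=np.array([.23,.973])
p=np.array([.6393,-.0010])+.083*u
rel([*p,0.0247],np.radians(-13.25))
E
```

```text
t 8.07 P [0.6597 0.0842 0.0247] psi deg -13.38 xax [ 1.5e-03 -4.0e-04 -1.0e+00] F [0.7 1.5 6.4] open 0.013 q [-0.5   0.85  0.54  1.68 -0.58  0.77  0.08]
t 8.07 w [-0.0023  0.     -0.0016] d cm [ 0.004 -0.026  0.464] ang 0.2
```

Request:
play_rows(
  steps=[0,0,0,-0.02,-0.01,0.1,0.5,0,0,0,-0.02,-0.02,0.2,0.5,0,0,0,-0.02,-0.02,0.3,0.5,0,0,0,-0.02,-0.02,0.3,0.5],
)

```text
t: 8.4
position: [0.6587, 0.0816, 0.0247]
eef_rot: [1.671, 1.57, -0.133]
wrist_force: [1.1, 3.8, 8.0]
opening: 0.013
```

```bash
python3 - <<'E'
from h import *
show()
im=imaging.get_image("scene"); cv2.imwrite("pics/s5.png",cv2.resize(im[180:250,250:350,::-1],None,fx=8,fy=8,interpolation=cv2.INTER_CUBIC))
E
```

```text
t 8.4 P [0.6587 0.0816 0.0247] psi deg -13.37 xax [ 1.2e-03 -2.0e-04 -1.0e+00] F [1.1 3.8 8. ] open 0.013 q [-0.49  0.85  0.53  1.68 -0.58  0.77  0.08]
```

View pics/s5.png

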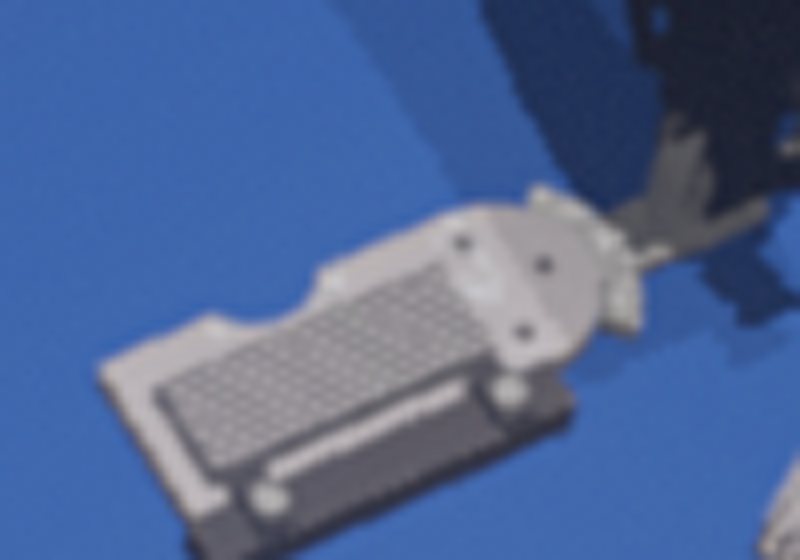

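Request:
play_rows(
  steps=[0,0,0,0,0,0.08,0.5,0,0,0,0,0,0.16,0.5,0,0,0,0,0,0.2,0.5,0,0,0,0,0,0.2,0.5],
)

```text
t: 8.78
position: [0.6585, 0.0808, 0.0248]
eef_rot: [2.403, 1.569, 0.599]
wrist_force: [1.8, 5.7, 7.4]
opening: 0.0132
```

```bash
python3 - <<'E'
from h import *
show()
E
```

```text
t 8.78 P [0.6585 0.0808 0.0248] psi deg -13.33 xax [ 0.0016  0.0011 -1.    ] F [1.8 5.7 7.4] open 0.0132 q [-0.49  0.85  0.53  1.68 -0.58  0.77  0.09]
```

Request:
play_rows(
  steps=[0,0,0,0,0,0.1,0.5,0,0,0,0,0,0.2,0.5,0,0,0,0,0,0.2,0.5],
)

```text
t: 9.03
position: [0.6584, 0.0807, 0.025]
eef_rot: [2.738, 1.567, 0.935]
wrist_force: [2.8, 8.9, 6.7]
opening: 0.0132
```

```bash
python3 - <<'E'
from h import *
show()
E
```

```text
t 9.03 P [0.6584 0.0807 0.025 ] psi deg -13.27 xax [ 0.0023  0.0032 -1.    ] F [2.8 8.9 6.7] open 0.0132 q [-0.49  0.85  0.53  1.69 -0.58  0.77  0.09]
```

Request:
play_rows(
  steps=[0,0,0,-0.1,0,-0.1,0.5,0,0,0,-0.1,0,-0.2,0.5,0,0,0,-0.1,0,-0.2,0.5],
)

```text
t: 9.28
position: [0.6578, 0.0806, 0.025]
eef_rot: [-2.796, 1.57, 1.684]
wrist_force: [1.5, 6.0, 2.3]
opening: 0.013
```

Request:
play_rows(
  steps=[0,0,0,0,0,0,2,0,0,0,0,0,0,3,0,0,0,0,0,0,3.5,0,0,0,-4,0,0,3.5,0,0,0,-8,0,0,3.5,0,0,0,-12,0,2,3.5,0,0,0,-14,0,4,3.5,0,0,0,-16,0,7,3.5,0,0,0,-18,0,10,3.5,0,0,0,-18,0,12,3.5,0,0,0,-18,0,12,3.5,0,0,0,-18,0,12,3.5],
)

```text
t: 10.28
position: [0.6292, -0.0391, 0.2053]
eef_rot: [-0.17, 1.569, -1.978]
wrist_force: [0.3, 0.2, -0.5]
opening: 0.035
```

```bash
python3 - <<'E'
from h import *
imaging.get_image("top");show()
C=cam("wrist"); im=imaging.get_image("wrist"); np.savez("w5.npz",im=im,K=C[0],R=C[1],t=C[2]); cv2.imwrite("pics/w5.png",im[:,:,::-1])
E
```

```text
t 10.33 P [ 0.6294 -0.0372  0.2047] psi deg -13.44 xax [-1.4e-03 -5.0e-04 -1.0e+00] F [0.7 1.1 0.6] open 0.0353 q [-0.4   0.62  0.66  1.61 -0.42  1.06  0.15]
```

View pics/w5.png

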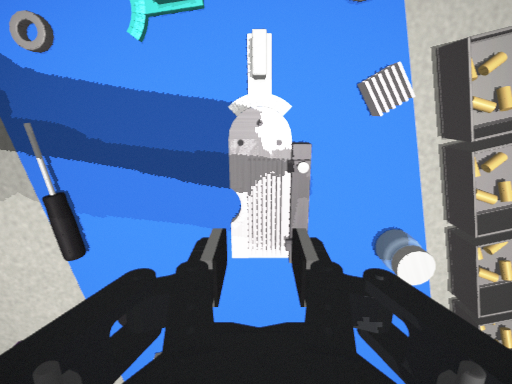

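```bash
cat > /tmp/c.py <<'E'
import sys; sys.path.insert(0,'.')
from fit import *
d=np.load("w5.npz"); C=(d['K'],d['R'],d['t']); im=d['im']; m=nb(im)
vp=np.array([.6393,-.001,-.2325])
fp=plate_poly(); PL=[PLATE[0],PLATE[1]]
w=np.zeros(m.shape); w[118:262,215:270]=1; w[122:140,270:305]=1; w[228:262,215:300]=0; w[228:262,225:232]=0
w[118:228,215:262]=1
vp,f=fitm(C,PL,m,w,vp); print("plate",vp,np.degrees(vp[2]),f)
rp=render(C,PL,*vp)
vl=np.array([.6393,-.001,np.radians(-103.3)])
w=np.zeros(m.shape); w[20:118,215:305]=1
g=lambda v:(w*(np.maximum(render(C,HOLLOW,*v),rp)-m)**2).sum()
for k in range(3):
    s=[.003,.003,.03]; r=minimize(g,vl,method='Nelder-Mead',options=dict(initial_simplex=np.vstack([vl]+[vl+np.eye(3)[i]*s[i] for i in range(3)]),xatol=1e-5,fatol=.01)); vl=r.x
print("leaf",vl,np.degrees(vl[2]),r.fun)
c,s=np.cos(vp[2]),np.sin(vp[2]); dd=vl[:2]-vp[:2]; print("leaf origin in plate frame mm",1000*(c*dd[0]+s*dd[1]),1000*(-s*dd[0]+c*dd[1]),"yaw rel",np.degrees(vl[2]-vp[2]))
overlay(im,C,[(PL,vp),(HOLLOW,vl)],"pics/f5.png",(200,320,20,220),3)
o=cv2.resize(im[80:150,215:310,::-1],None,fx=7,fy=7,interpolation=cv2.INTER_CUBIC); cv2.imwrite("pics/c5.png",o)
E
python3 /tmp/c.py
```

```text
plate [ 6.39114131e-01 -2.19043706e-04 -2.12789567e-01] -12.191944114880007 183.1130180699731
leaf [ 6.39300185e-01 -1.30864313e-03 -1.79677338e+00] -102.94753142977974 39.80293733179546
leaf origin in plate frame mm 0.41196678462237385 -1.0257320162567982 yaw rel -90.75558731489973
```

View pics/f5.png

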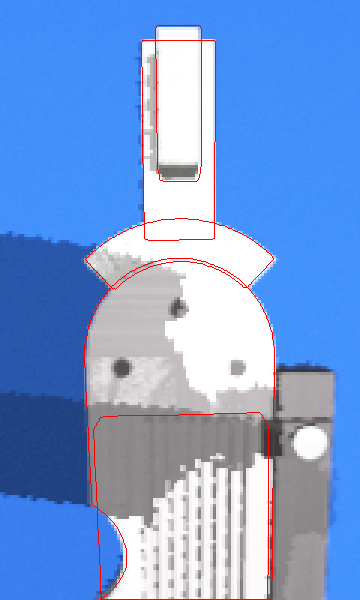

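View pics/c5.png

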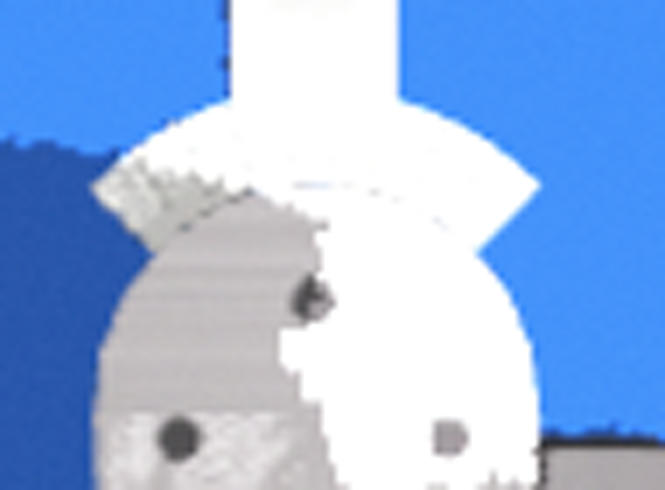

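```bash
cat > /tmp/d.py <<'E'
import sys; sys.path.insert(0,'.')
from fit import *
P0=[PLATE[0]]
d=np.load("w5.npz"); C=(d['K'],d['R'],d['t']); im=d['im']; m=nb(im)
w=np.zeros(m.shape); w[122:226,215:250]=1; w[250:268,234:288]=1; w[124:140,280:300]=1
vp,f=fitm(C,P0,m,w,np.array([.6393,-.001,-.2325])); print("plate w5",vp,np.degrees(vp[2]),f)
overlay(im,C,[(P0,vp)],"pics/f6.png",(200,320,100,280),3.3)
C=cam("top"); im=imaging.get_image("top"); cv2.imwrite("pics/top1.png",im[:,:,::-1])
im0=cv2.imread("pics/top0.png")[:,:,::-1]; sat=im0[...,2].astype(float)-im0[...,0]
B=np.median(sat[100:130,200:210]); 
print(im0[110,190],im0[148,218])
m=np.clip(1-(sat-10)/(B-10),0,1)
w=np.zeros(m.shape); w[125:175,198:235]=1; w[148:175,198:275]=1
vp,f=fitm(C,P0,m,w,np.array([.6393,-.001,-.2325])); print("plate top",vp,np.degrees(vp[2]),f)
w=np.zeros(m.shape); w[170:220,298:330]=1
vr,f=fitm(C,ROUND,m,w,np.array([.503,-.282,.02])); print("round top",vr,np.degrees(vr[2]),f)
w=np.zeros(m.shape); w[130:168,305:338]=1
vr,f=fitm(C,HOLLOW,m,w,np.array([.6776,-.321,.017])); print("hollow top",vr,np.degrees(vr[2]),f)
E
python3 /tmp/d.py
```

```text
plate w5 [ 6.39381639e-01 -4.35335659e-04 -2.33629915e-01] -13.386008105288862 15.714171472510571
[ 47 110 214] [226 224 226]
plate top [ 0.63757964  0.00119041 -0.24611326] -14.101251299242017 103.9272919837386
round top [ 0.50063532 -0.27977534  0.02551485] 1.4618931129674133 10.986014334495836
hollow top [ 0.67548138 -0.31952558  0.02037793] 1.1675693695847904 10.91844712092982
```

View pics/f6.png

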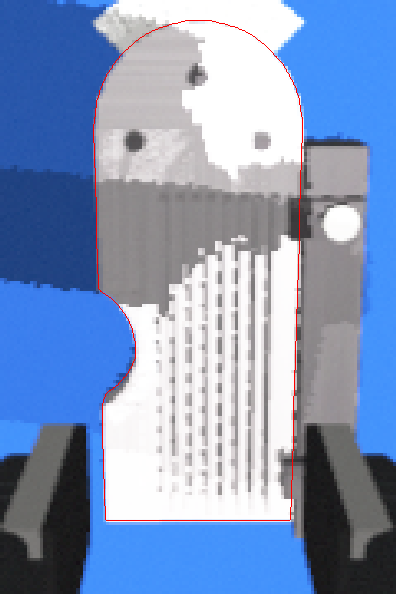

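```bash
python3 - <<'E'
from h import *
show(); rel([.441,-.2836,0.12],np.radians(91.15))
E
```

```text
t 10.43 P [ 0.6297 -0.0358  0.2042] psi deg -13.3 xax [-1.9e-03 -4.0e-04 -1.0e+00] F [ 0.3 -0.4 -0.8] open 0.0347 q [-0.4   0.62  0.66  1.61 -0.42  1.06  0.15]
t 10.43 w [-1.8231e+00 -1.0000e-03  2.0000e-03] d cm [  8.466 -12.648  28.453] ang 104.5
```

Request:
play_rows(
  steps=[-1.823,-0.001,0.002,4,-12.6,28.4,4.5,-1.823,-0.001,0.002,4,-12.6,28.4,4.5,-1.823,-0.001,0.002,4,-12.6,28.4,4.5,-1.823,-0.001,0.002,4,-12.6,28.4,4.5,-1.823,-0.001,0.002,4,-12.6,28.4,4.5,-1.823,-0.001,0.002,4,-12.6,28.4,4.5,-1.823,-0.001,0.002,4,-12.6,28.4,4.5,-1.823,-0.001,0.002,8.4,-12.6,28.4,4.5,-1.823,-0.001,0.002,8.4,-12.6,28.4,4.5,-1.823,-0.001,0.002,8.4,-12.6,28.4,4.5,-1.823,-0.001,0.002,8.4,-12.6,28.4,4.5,-1.823,-0.001,0.002,8.4,-12.6,28.4,4.5],
)

```text
t: 11.43
position: [0.4417, -0.2835, 0.1204]
eef_rot: [-2.976, 1.57, 3.011]
wrist_force: [-0.4, -0.3, 0.1]
opening: 0.0448
```

```bash
python3 - <<'E'
from h import *
show(); rel([.441,-.2836,0.11],np.radians(91.15))
E
```

```text
t 11.43 P [ 0.4417 -0.2835  0.1204] psi deg 72.98 xax [-4.e-04  0.e+00 -1.e+00] F [-0.4 -0.3  0.1] open 0.0448 q [ 0.36  0.5   0.18  1.97 -0.14  0.68  1.9 ]
t 11.43 w [-0.3171 -0.0004  0.    ] d cm [ 1.045 -0.032 -0.06 ] ang 18.2
```

Request:
play_rows(
  steps=[-0.317,0,0,0,0,-0.05,4.5,-0.317,0,0,0,0,-0.05,4.5,-0.317,0,0,0,0,-0.05,4.5,-0.317,0,0,0,0,-0.05,4.5,-0.317,0,0,0,0,-0.05,4.5,-0.317,0,0,0,0,-0.05,4.5],
)

```text
t: 11.93
position: [0.4412, -0.2836, 0.121]
eef_rot: [-0.762, 1.57, -0.751]
wrist_force: [0.1, 0.5, -0.3]
opening: 0.045
```

```bash
python3 - <<'E'
from h import *
im=imaging.get_image("wrist"); cv2.imwrite("pics/g2.png",im[:,:,::-1]);show(); rel([.441,-.2836,0.0245],np.radians(91.15))
E
```

```text
t 11.98 P [ 0.4412 -0.2837  0.1211] psi deg 90.65 xax [ 6.e-04 -7.e-04 -1.e+00] F [-0.1  0.2 -0.5] open 0.0452 q [ 0.42  0.49  0.09  1.97 -0.07  0.68  2.13]
t 11.98 w [-0.0088  0.0006  0.0007] d cm [ 9.659  0.015 -0.025] ang 0.5
```

View pics/g2.png

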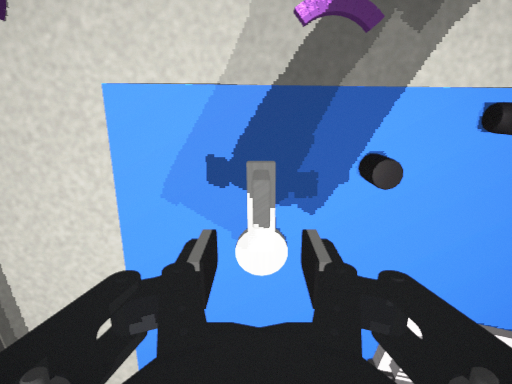

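The larger round leaf lies centred between the open fingers (fin at (262,195), head at (262,250)). Descend and grip.

Request:
play_rows(
  steps=[-0.009,0,0,4,0,0,4.5,-0.009,0,0,8,0,0,4.5,-0.009,0,0,9.5,0,0,4.5,-0.009,0,0,9.5,0,0,4.5,-0.009,0,0,9.5,0,0,4.5,-0.009,0,0,9.5,0,0,0.5,-0.009,0,0,9.5,0,0,0.5,-0.009,0,0,9.5,0,0,0.5,-0.009,0,0,9.5,0,0,0.5,-0.009,0,0,9.5,0,0,0.5],
  squeeze=40,
)

```text
t: 12.82
position: [0.442, -0.2845, 0.0279]
eef_rot: [-0.546, 1.567, -0.525]
wrist_force: [-1.7, 0.5, 6.4]
opening: 0.0134
```

```bash
python3 - <<'E'
from h import *
C=cam("wrist"); im=imaging.get_image("wrist"); np.savez("w6.npz",im=im,K=C[0],R=C[1],t=C[2]);cv2.imwrite("pics/g3.png",cv2.resize(im[150:320,190:330,::-1],None,fx=3.5,fy=3.5,interpolation=cv2.INTER_NEAREST));show(); 
c,s=np.cos(np.radians(-13.35)),np.sin(np.radians(-13.35))
bay=np.array([.6393,-.0005])+[c*-.049-s*-.08,s*-.049+c*-.08]; X=np.array([c,s]); fin=bay-.062*X; print(bay,fin)
q=fin-.03*X; print(q); rel([*q,.1],np.radians(90-13.35))
E
```

```text
t 12.87 P [ 0.442  -0.2845  0.0279] psi deg 91.25 xax [ 0.0035 -0.0021 -1.    ] F [-1.   0.4  6.1] open 0.0136 q [ 0.44  0.64  0.06  2.05 -0.08  0.45  2.16]
[ 0.57315218 -0.06702417] [ 0.51282756 -0.05270844]
[ 0.48363823 -0.04578147]
t 12.87 w [0.2548 0.0037 0.0017] d cm [-7.245 23.762  4.704] ang 14.6
```

View pics/g3.png

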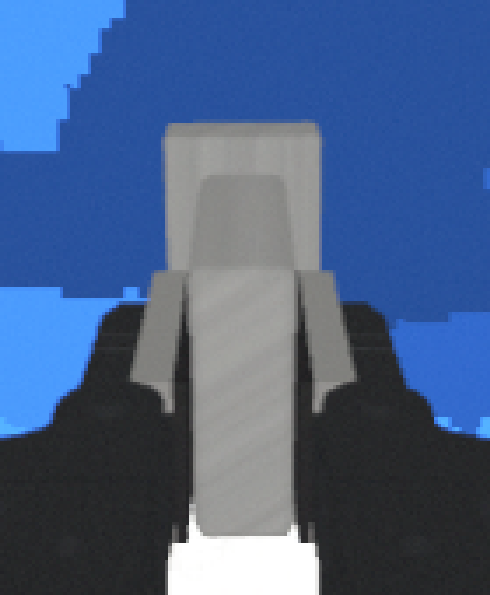

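Request:
play_rows(
  steps=[0,0,0,-4,0,0,0.5,0,0,0,-7.2,0,0,0.5,0.255,0.003,0,-7.2,4,1,0.5,0.255,0.003,0,-7.2,8,2,0.5,0.255,0.003,0,-7.2,12,3,0.5,0.255,0.003,0,-7.2,16,4,0.5,0.255,0.003,0,-7.2,20,4.5,0.5,0.255,0.003,0,-7.2,22.5,4.5,0.5,0.255,0.003,0,-7.2,23.7,4.5,0.5,0.255,0.003,0,-7.2,23.7,4.5,0.5,0.255,0.003,0,-7.2,23.7,4.5,0.5],
  squeeze=60,
)

```text
t: 13.78
position: [0.4811, -0.0456, 0.0988]
eef_rot: [-2.478, 1.57, -2.71]
wrist_force: [-0.2, -0.9, -2.0]
opening: 0.0132
```

```bash
cat > /tmp/e.py <<'E'
import sys; sys.path.insert(0,'.')
from h import *
imaging.get_image("top");show()
c,s=np.cos(np.radians(-13.35)),np.sin(np.radians(-13.35))
X=np.array([c,s]); fin=np.array([ 0.5128,-0.0527])
for st,z in [(.03,.03),(.0,.0279)]: rel([*(fin-st*X+.001*X),z],np.radians(90-13.35))
E
python3 /tmp/e.py
```

```text
t 13.83 P [ 0.481  -0.0467  0.0988] psi deg 76.63 xax [-1.e-03 -9.e-04 -1.e+00] F [ 0.2 -0.5 -1.3] open 0.0128 q [-0.14  0.49  0.19  2.1  -0.16  0.57  1.51]
t 13.83 w [-0.0003 -0.0007  0.0011] d cm [6.877 0.155 0.335] ang 0.1
t 13.83 w [-0.0003 -0.0007  0.0011] d cm [7.085 0.156 3.335] ang 0.1
```

Request:
play_rows(
  steps=[0,-0.001,0.001,3,0.15,0.3,0.5,0,-0.001,0.001,5,0.15,0.3,0.5,0,-0.001,0.001,6.2,0.15,0.3,0.5,0,-0.001,0.001,6.8,0.15,0.3,0.5,0,-0.001,0.001,6.8,0.15,0.3,0.5,0,-0.001,0.001,6.8,0.15,0.3,0.5],
)

```text
t: 14.33
position: [0.4841, -0.0465, 0.0305]
eef_rot: [-2.796, 1.57, -3.031]
wrist_force: [-0.4, 0.1, -2.1]
opening: 0.0128
```

```bash
python3 /tmp/e.py; python3 - <<'E'
import sys; sys.path.insert(0,'.')
from h import *
im=imaging.get_image("scene"); cv2.imwrite("pics/s7.png",cv2.resize(im[150:270,200:360,::-1],None,fx=5,fy=5,interpolation=cv2.INTER_CUBIC))
E
```

```text
t 14.38 P [ 0.4844 -0.0462  0.0308] psi deg 76.56 xax [ 1.e-04  0.e+00 -1.e+00] F [-0.2 -0.3 -2. ] open 0.013 q [-0.1   0.61  0.14  2.14 -0.2   0.4   1.54]
t 14.38 w [-0.0015  0.0001 -0.    ] d cm [0.083 0.025 0.016] ang 0.1
t 14.38 w [-0.0015  0.0001 -0.    ] d cm [0.293 0.029 3.016] ang 0.1
```

View pics/s7.png

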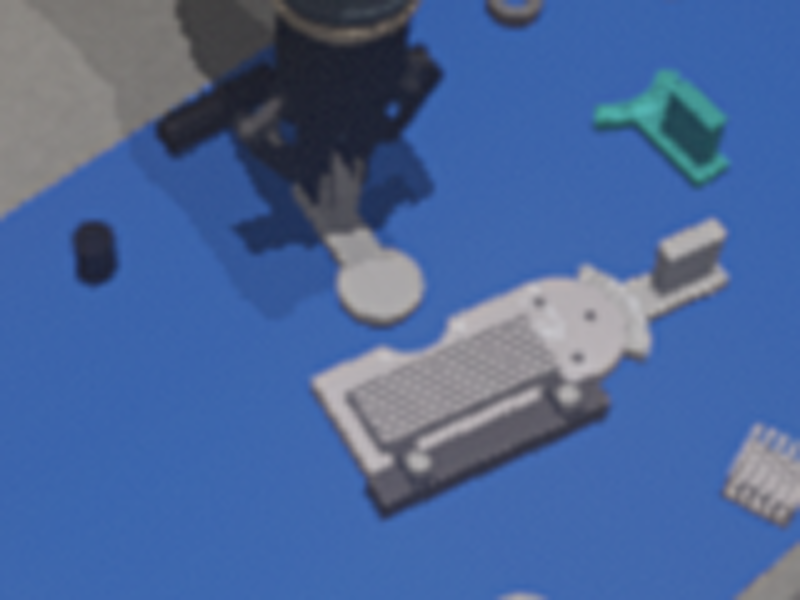

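Request:
play_rows(
  steps=[0,0,0,0.2,0.03,0.3,0.5,0,0,0,0.29,0.03,0.8,0.5,0,0,0,0.29,0.03,1.3,0.5,0,0,0,0.29,0.03,1.8,0.5,0,0,0,0.29,0.03,2.2,0.5,0,0,0,0.29,0.03,2.5,0.5,0,0,0,0.29,0.03,2.5,0.5,0,0,0,0.29,0.03,2.5,0.5],
)

```text
t: 15.1
position: [0.509, -0.0509, 0.0279]
eef_rot: [1.603, 1.57, 1.37]
wrist_force: [-1.9, 0.7, 5.8]
opening: 0.013
```

```bash
python3 /tmp/e.py
```

```text
t 15.15 P [ 0.509  -0.0509  0.0279] psi deg 76.65 xax [ 1.e-04  3.e-04 -1.e+00] F [-3.5  0.6  5.3] open 0.0131 q [-0.09  0.63  0.14  2.08 -0.2   0.44  1.55]
t 15.15 w [-0.0001 -0.     -0.0003] d cm [-0.207 -0.087 -2.485] ang 0.0
t 15.15 w [-0.0001 -0.     -0.0003] d cm [ 0.003 -0.087  0.515] ang 0.0
```

Request:
play_rows(
  steps=[0,0,0,0,-0.08,0.1,0.5,0,0,0,0,-0.09,0.2,0.5,0,0,0,0,-0.09,0.3,0.5,0,0,0,0,-0.09,0.4,0.5,0,0,0,0,-0.09,0.4,0.5],
)

```text
t: 15.57
position: [0.5119, -0.0524, 0.0279]
eef_rot: [2.851, 1.569, 2.618]
wrist_force: [-5.4, 1.0, 8.3]
opening: 0.0129
```

```bash
python3 /tmp/e.py
```

```text
t 15.62 P [ 0.512  -0.0524  0.028 ] psi deg 76.66 xax [-1.1e-03  7.0e-04 -1.0e+00] F [-4.5  1.7  8.4] open 0.013 q [-0.08  0.64  0.14  2.07 -0.2   0.45  1.55]
t 15.62 w [ 0.0002 -0.0012 -0.0004] d cm [-0.201 -0.007 -2.814] ang 0.1
t 15.62 w [ 0.0002 -0.0012 -0.0004] d cm [ 0.005 -0.008  0.186] ang 0.1
```

Request:
play_rows(
  steps=[0,0,0,-0.02,0,0.08,0.5,0,0,0,-0.03,0,0.16,0.5,0,0,0,-0.03,0,0.24,0.5,0,0,0,-0.03,0,0.24,0.5],
)

```text
t: 15.95
position: [0.5132, -0.0527, 0.0279]
eef_rot: [3.047, 1.567, 2.815]
wrist_force: [-8.6, 2.9, 11.4]
opening: 0.0128
```

```bash
python3 /tmp/e.py
```

```text
t 16.0 P [ 0.5132 -0.0527  0.0279] psi deg 76.66 xax [-0.0031  0.001  -1.    ] F [-8.1  2.6 10.8] open 0.0131 q [-0.08  0.64  0.14  2.07 -0.2   0.45  1.55]
t 16.0 w [ 0.0002 -0.0033 -0.0003] d cm [-0.198 -0.005 -2.942] ang 0.2
t 16.0 w [ 0.0002 -0.0033 -0.0003] d cm [ 0.003 -0.006  0.058] ang 0.2
```

Request:
play_rows(
  steps=[0,0,0,-0.03,0,0.1,0.5,0,0,0,-0.05,0,0.2,0.5,0,0,0,-0.05,0,0.2,0.5],
)

```text
t: 16.25
position: [0.5133, -0.0527, 0.028]
eef_rot: [3.113, 1.564, 2.88]
wrist_force: [-12.4, 4.0, 10.8]
opening: 0.013
```

```bash
python3 /tmp/e.py
```

```text
t 16.3 P [ 0.5133 -0.0527  0.028 ] psi deg 76.68 xax [-0.0065  0.0017 -1.    ] F [-12.3   4.4  11.5] open 0.0133 q [-0.08  0.64  0.14  2.06 -0.2   0.46  1.55]
t 16.3 w [ 0.0005 -0.0067 -0.0002] d cm [-0.176 -0.01  -2.953] ang 0.4
t 16.3 w [ 0.0005 -0.0067 -0.0002] d cm [ 0.014 -0.011  0.049] ang 0.4
```

Request:
play_rows(
  steps=[0,0,0,-0.1,0,-0.1,0.5,0,0,0,-0.1,0,-0.25,0.5,0,0,0,-0.1,0,-0.3,0.5,0,0,0,-0.1,0,-0.3,0.5],
)

```text
t: 16.63
position: [0.5136, -0.0528, 0.029]
eef_rot: [2.903, 1.57, 2.671]
wrist_force: [-1.6, 1.0, -1.1]
opening: 0.0134
```

Request:
play_rows(
  steps=[0,0,0,0,0,0,2,0,0,0,0,0,0,3,0,0,0,0,0,0,3.5,0,0,0,-4,0,0,3.5,0,0,0,-8,0,0,3.5,0,0,0,-12,0,2,3.5,0,0,0,-15,0,5,3.5,0,0,0,-17,0,8,3.5,0,0,0,-17,0,12,3.5,0,0,0,-17,0,14,3.5,0,0,0,-17,0,14,3.5,0,0,0,-17,0,14,3.5],
)

```text
t: 17.63
position: [0.6502, -0.0859, 0.1983]
eef_rot: [-2.739, 1.57, -2.973]
wrist_force: [-0.8, 0.0, -0.5]
opening: 0.0348
```

```bash
python3 - <<'E'
from h import *
imaging.get_image("top");show();imaging.get_image("top");imaging.get_image("top");imaging.get_image("top")
C=cam("wrist"); im=imaging.get_image("wrist"); np.savez("w8.npz",im=im,K=C[0],R=C[1],t=C[2]); cv2.imwrite("pics/w8.png",im[:,:,::-1]); show()
E
```

```text
t 17.68 P [ 0.6492 -0.0856  0.1983] psi deg 76.61 xax [-2.e-03  1.e-04 -1.e+00] F [-0.2  0.2  1. ] open 0.035 q [-0.08  0.58  0.23  1.54 -0.15  1.03  1.53]
t 17.88 P [ 0.649  -0.0852  0.1991] psi deg 76.64 xax [-1.2e-03  5.0e-04 -1.0e+00] F [-0.   0.4 -0.4] open 0.035 q [-0.08  0.58  0.23  1.54 -0.15  1.03  1.53]
```

View pics/w8.png

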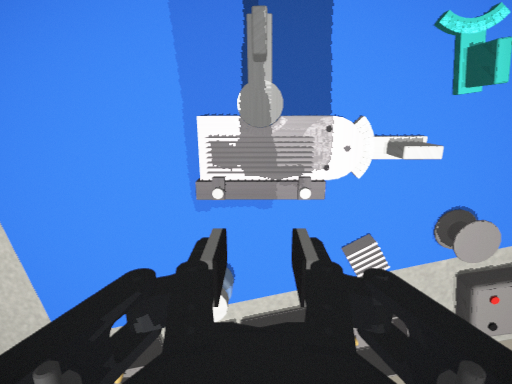

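```bash
cat > /tmp/f.py <<'E'
import sys; sys.path.insert(0,'.')
from fit import *
d=np.load("w8.npz"); C=(d['K'],d['R'],d['t']); im=d['im']; m=nb(im)
P0=[PLATE[0]]
w=np.zeros(m.shape); w[105:180,185:232]=1; w[105:135,292:345]=1; w[168:190,330:348]=1
vp,f=fitm(C,P0,m,w,np.array([.6393,-.0005,-.233])); print("plate",vp,np.degrees(vp[2]),f)
rp=render(C,P0,*vp)
def fl(M,v0,w):
    vl=np.array(v0); g=lambda v:(w*(np.maximum(render(C,M,*v),rp)-m)**2).sum()
    for k in range(3):
        s=[.003,.003,.03]; r=minimize(g,vl,method='Nelder-Mead',options=dict(initial_simplex=np.vstack([vl]+[vl+np.eye(3)[i]*s[i] for i in range(3)]),xatol=1e-5,fatol=.01)); vl=r.x
    c,s=np.cos(vp[2]),np.sin(vp[2]); dd=vl[:2]-vp[:2]; print(vl,r.fun,"in plate frame mm",(1000*(c*dd[0]+s*dd[1])).round(2),(1000*(-s*dd[0]+c*dd[1])).round(2),"yaw rel",np.degrees(vl[2]-vp[2]).round(2)); return vl
w=np.zeros(m.shape); w[0:112,225:295]=1
vr=fl(ROUND,[.5731,-.067,-.233],w)
w=np.zeros(m.shape); w[105:190,352:450]=1
vh=fl(HOLLOW,[.6393,-.0005,np.radians(-103.3)],w)
overlay(im,C,[(P0,vp),(ROUND,vr),(HOLLOW,vh)],"pics/f8.png",(185,450,0,195),3)
cv2.imwrite("pics/c8.png",cv2.resize(im[70:150,210:310,::-1],None,fx=7,fy=7,interpolation=cv2.INTER_CUBIC))
E
python3 /tmp/f.py
```

```text
plate [ 0.6390164  -0.00070169 -0.23024366] -13.191989702609826 25.486489811610916
[ 0.57447942 -0.06744903 -0.21565218] 28.871633986928103 in plate frame mm -47.6 -79.71 yaw rel 0.84
[ 6.39554347e-01 -1.39791569e-03 -1.79340805e+00] 53.00155324875048 in plate frame mm 0.68 -0.56 yaw rel -89.56
```

View pics/f8.png

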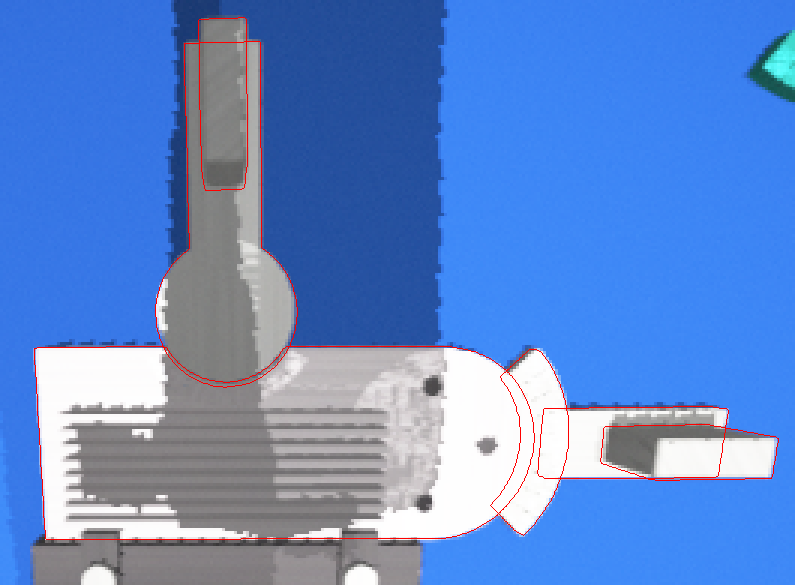

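View pics/c8.png

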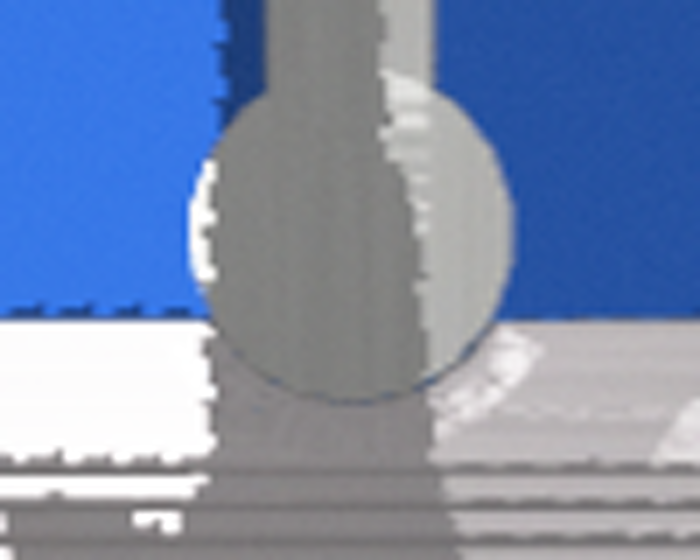

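Request:
play_rows(
  steps=[0,0,0,4,0,0,3.5,0,0,0,8,0,0,3.5,0,0,0,11,0,0,3.5,0,0,0,11,0,0,3.5,0,0,0,11,0,0,3.5],
)

```text
t: 18.3
position: [0.6486, -0.0852, 0.0884]
eef_rot: [-3.031, 1.567, 3.019]
wrist_force: [0.3, -0.4, 1.0]
opening: 0.0352
```

```bash
python3 - <<'E'
from h import *
for i in range(4): imaging.get_image("top")
C=cam("wrist"); im=imaging.get_image("wrist"); np.savez("w9.npz",im=im,K=C[0],R=C[1],t=C[2]); cv2.imwrite("pics/w9.png",im[:,:,::-1]); show()
E
```

```text
t 18.55 P [ 0.6509 -0.0856  0.0912] psi deg 76.63 xax [ 2.7e-03 -1.0e-04 -1.0e+00] F [-0.2 -0.4 -0.4] open 0.035 q [-0.06  0.69  0.2   1.65 -0.18  0.81  1.56]
```

View pics/w9.png

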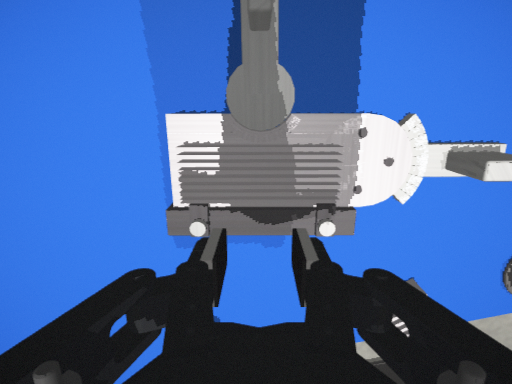

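```bash
python3 - <<'E'
import cv2,numpy as np
im=np.load("w9.npz")['im'][:,:,::-1]
a=cv2.resize(im[85:140,210:310],None,fx=8,fy=8,interpolation=cv2.INTER_CUBIC); cv2.imwrite("pics/c9.png",np.clip(a.astype(float)*1.5,0,255).astype(np.uint8))
a=cv2.resize(im[100:215,370:450],None,fx=5,fy=5,interpolation=cv2.INTER_CUBIC); cv2.imwrite("pics/c9b.png",(a.astype(float)*.9).astype(np.uint8))
E
```

```text
(no output)
```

View pics/c9.png

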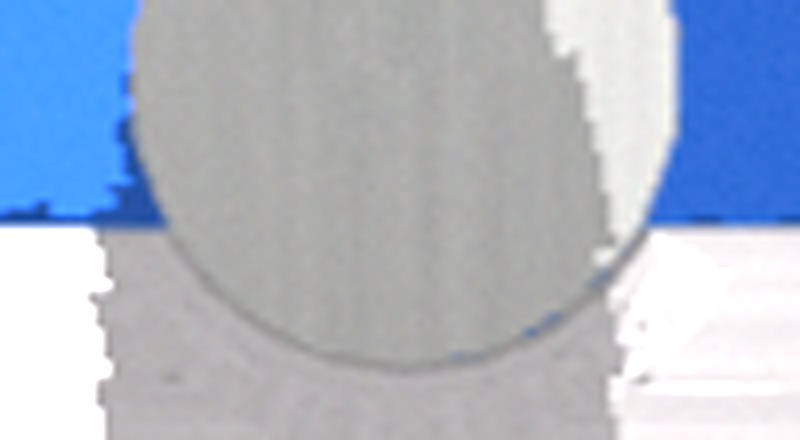

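View pics/c9b.png

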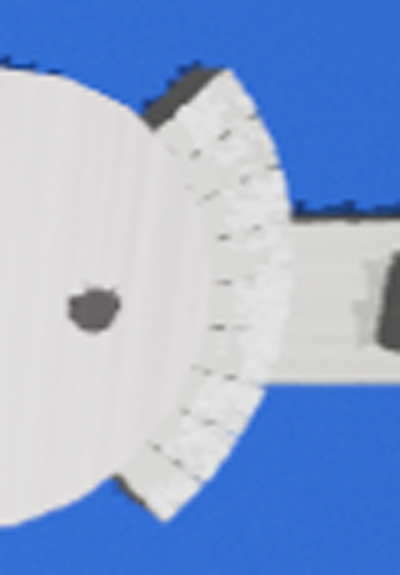

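Request:
play_rows(
  steps=[0,0,0,-4,0,0,3.5,0,0,0,-8,0,0,3.5,0,0,0,-11,0,0,3.5,0,0,0,-11,0,0,3.5,0,0,0,-11,0,0,3.5,0,0,0,-11,0,0,3.5],
)

```text
t: 19.05
position: [0.6497, -0.0853, 0.1997]
eef_rot: [1.287, 1.57, 1.054]
wrist_force: [0.6, -0.3, -0.6]
opening: 0.0353
```

```bash
python3 - <<'E'
from h import *
show(); print(order.close_job())
E
```

```text
t 19.05 P [ 0.6497 -0.0853  0.1997] psi deg 76.64 xax [ 2.e-04  4.e-04 -1.e+00] F [ 0.6 -0.3 -0.6] open 0.0353 q [-0.08  0.58  0.23  1.54 -0.15  1.03  1.53]
the job is handed in; nothing more can be done
None
```

I fitted both leaves and handed the job in at 19 s. I slid the larger steel concave leaf along the heat sink's length onto the half-round end until it touched (about 9 N). Then I slid the larger steel convex leaf straight into the side hollow until it touched (about 13 N). Each was released flat on the mat, and the arm ended about 0.2 m above the mat, touching nothing.

**Concave leaf:** the close-up after release showed no visible gap along the arc. The fits put it about 0.1–0.7 mm off centre and within about 0.5° of the heat sink's line.

**Convex leaf:** the enlarged view showed it seated, with at most a hairline gap (under about 0.3 mm by eye) on the side towards the half-round end. The fit put it about 0.3 mm off centre.

**Checks that disagreed:**
- The image fits placed the leaves 0.6–1.4 mm deeper than solid contact allows. I take this as fit bias, since the push force showed contact in both cases.
- The fit also gave the convex leaf 0.8° of yaw, while the gripper's angle when it let go was within 0.1°.
- The last close view could not show the concave leaf's gap, because the thicker heat sink hides it from that side.

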